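Click the red setting cartridge into the bench holder

TASK

Take the red-handled setting cartridge from the bench and push it down into the square metal bench holder until it clicks past the sprung ball and its flange sits fully home on the block, then let go. Ease it in, do not drop or slam it, and leave the blue and green cartridges standing where they are.

Things in the scene. Friction and masses are not known exactly. Their poses are not given: they have to be found in the camera images.
- holder: Fixed aluminium block 90x90 mm, top 60 mm above the bench, on a dark foot 132 mm wide, 10 high. Origin: underside centre, z up. Bore on this axis: 39 mm wide, 40 deep, mouth flared 6 mm. Sprung 12 mm ball in its +y wall (brass plug outside), 16 mm below the top, stands 5 mm out. Unpushed, a cartridge rests on it 13 mm too high; about 10 N down clicks it home: cartridge origin 28 mm above this origin.
- cart_red: Loose round cartridge standing upright, 82 mm high, about 0.2 kg. From below: steel shank 36 mm diameter, 32 high, tapered over its lowest 6 mm to a 25 mm foot, grooved at 16 mm; dark flange 56 mm diameter from 32 to 37 mm; red handle 30 mm diameter from 37 to 82 mm (grip it from above), brass disc on top. Any yaw. Origin: centre of the foot's underside, z up the axis.
- cart_blue: A cartridge of the same shape and size with a blue handle, standing on the bench; to be left alone. Origin: centre of the foot's underside, z up.
- cart_green: A cartridge of the same shape and size with a green handle, standing on the bench; to be left alone. Origin: centre of the foot's underside, z up.

How it is judged:
By the outcome, as a careful person would: the job done as asked, in the order asked, and still so for the second after the job is handed in, with the robot touching nothing.
It also fails if it takes over 38 s, if anything falls off the work surface, if the arm or the gripper's body presses on something with over 40 N, if the wrist force passes 120 N, or if a joint passes its speed limit or range.

ROBOT

A 6-joint arm with a two-finger parallel gripper is mounted at the origin on the work surface. World frame = base frame: x ahead of the robot, y to its left, z up, the work surface at z = 0. Lengths are in m, angles in rad, forces in N, time in s.
With the tool pointing down it reaches from about 0.325 to 0.9 m from the base axis. Payload 6.1 kg.
Tool frame: the origin (TCP) lies midway between the tips of the shut fingers; the grasp point (between the pads) lies behind it (grip_depth is the z of the grasp point in the tool frame, in m); z points along the fingers, y is the direction in which the jaws open and shut (so a half turn about z gives the same grasp; the last joint's range is limited). The gripper opens to 87 mm and grips with 3 to 60 N. Pads are 19 mm wide; open, the fingers measure 117 mm over their backs; the gripper's body (75 mm by 190 mm) begins 51 mm behind the grasp point.
Start: joints at [-1.288, 0.22, 1.526, -0, 1.395, -0.126], TCP at [0.248, -0.573, 0.223] pointing down, gripper open.
Joint ranges: [-2.98, 2.98], [-0.91, 2.08], [0.09, 2.57], [-1.24, 4.39], [0.2, 2.65], [-2.68, 2.68]. Speed limits (rad/s): [2.57, 2.57, 3.01, 3.14, 3.14, 3.14].

INTERFACE

Orientations are given as a 3x3 rotation matrix whose columns are the frame's x, y, z axes.
In Python, from plant import get_obs, grab_frame, get_calibration, hand_in, grip_depth gives the robot as it stands.
- The arm moves only by the tool carry_out, never from a script. Its argument "commands" is one flat list of numbers, 5 for each row, row after row: the shift along the tool's x, y, z in cm, then the turn about the tool's z in rad, then the opening, from 0 (shut) to 1 (fully open). In form: [dx, dy, dz, twist, jaw, dx, dy, dz, twist, jaw, ...]. A call has 1 to 12 rows; each row is the pose to reach, as a shift and turn from the pose commanded when the call began, along the tool's axes at that moment; what a row does not reach only later rows make up. A row lasts 1/12 s, in which the tool goes at most 41.7 mm and 7.16 degrees, less where a joint would pass 70% of its speed; a pose out of reach is approached as far as the arm can. A call with a gripper value outside its range is refused whole. The fingers move at their own pace and stop on an object; "grip_force" is the grip in N (left out, the last holds). Time passes only in rows, so rows that repeat a pose let the fingers close. It gives the time, the measured TCP pose, the force and the opening at its end, in the units of the state.
- get_obs(): the state, without advancing time (a new reading comes with each control period).
- grab_frame(name): name is "scene" or "top"; returns the picture (400x640x3 uint8, red, green, blue); there is no depth.
- get_calibration(name): a dict with "fov_y" (degrees; the focal length in pixels is half the picture's height over the tangent of half this angle, whatever the lens; pixels are square), "cx", "cy" (the principal point, pixels), "xyz" and "orientation" of the camera in the world. Camera axes: x right, y down, z forward; pixel columns grow to the right and rows downward; lengths in m; the calibration is good to about 2 mm. A picture is of the moment at which its call begins. get_calibration takes no time and is no camera call.
- hand_in(): hands the job in, once; it reports no verdict.
The state is a dict: "clock": time; "joint_positions": joint angles; "joint_vel": joint speeds; "joint_torque": joint torques, N m; "ee_pos": TCP position; "tool_rot": TCP orientation; "wrist_force": force on the tool from outside, world axes, zero at the start; "moment": the same for the moment, N m; "gripper_width": finger opening in m.
Only numpy, scipy, OpenCV 4.12 (cv2) and the standard library are available. Lean on these libraries where they do the work, as an engineer would, in place of code of your own. Each camera call takes 0.05 s, during which the arm holds its last target. There are 200 camera calls.

## Working session

There is one attempt and no reset: what is moved stays moved. The work goes in short steps, Python scripts to look and compute and a tool call to move; the robot and the scene stay as the last step left them, time stands still between calls to the robot, and variables do not carry over. Pictures are saved under pics/ and viewed, about 8 in all and at most 12, crops included, and the job is handed in when it is done.

Besides the shell and the picture viewer there is one more tool, called after ">>>" as name(argument=value, ...) on one line, values as JSON. carry_out: Moves the arm, as the interface text tells. Its arguments: {"type":"object","properties":{"commands":{"type":"array"},"grip_force":{"type":"number"}},"required":["commands"]}

```bash
mkdir -p pics; cat > h.py <<'E'
import numpy as np, cv2
from plant import *
def snap(c,n):
    f=grab_frame(c); cv2.imwrite(f'pics/{n}.png',f[:,:,::-1]); return f
def ray(c,u,v):
    k=get_calibration(c); f=200/np.tan(np.radians(k['fov_y'])/2)
    d=np.array(k['orientation'])@np.array([(u-k['cx'])/f,(v-k['cy'])/f,1.]); return np.array(k['xyz']),d
def onz(c,u,v,z):
    o,d=ray(c,u,v); return o+d*(z-o[2])/d[2]
def proj(c,p):
    k=get_calibration(c); f=200/np.tan(np.radians(k['fov_y'])/2)
    q=np.array(k['orientation']).T@(np.array(p)-np.array(k['xyz'])); return q[:2]/q[2]*f+[k['cx'],k['cy']]
E
python3 - <<'E'
from h import *
a=snap('scene','s1');b=snap('top','t1')
for c in('scene','top'):print(get_calibration(c))
print(grip_depth if not callable(grip_depth) else grip_depth(),get_obs())
cv2.imwrite('pics/both1.png',np.vstack([a,b])[:,:,::-1][::1]) if 0 else None
E
```

```text
{'fov_y': 56.524163525345905, 'cx': 319.98912107726903, 'cy': 196.06881582163635, 'xyz': array([0.82101458, 0.29883783, 0.67379844]), 'orientation': array([[-0.75273311,  0.52124398, -0.40211637],
       [ 0.65824789,  0.60531921, -0.44754705],
       [ 0.01012755, -0.60157574, -0.79875157]])}
{'fov_y': 50.62067428978186, 'cx': 315.22004421513316, 'cy': 203.46097341577897, 'xyz': array([ 0.38161674, -0.0612867 ,  0.99768096]), 'orientation': array([[ 0.00136219, -0.99205678,  0.12578353],
       [-0.99971   ,  0.00167323,  0.02402323],
       [-0.02404287, -0.12577977, -0.9917668 ]])}
-0.0187 {'clock': 0.1, 'joint_positions': array([-1.28811035e+00,  2.21125926e-01,  1.52750656e+00,  5.18349927e-06,
        1.39467248e+00, -1.26119264e-01]), 'joint_vel': array([ 1.88876739e-04, -1.38011836e-05, -1.55791762e-03,  9.40142435e-04,
        1.41830323e-03, -1.46135449e-03]), 'joint_torque': array([ 1.17170439e-03, -4.95946062e+01, -3.88517475e+01,  7.02432613e-02,
        5.15880506e-02, -4.05183027e-05]), 'ee_pos': array([ 0.24827767, -0.57296904,  0.22155463]), 'tool_rot': array([[ 9.17596825e-01,  3.97512067e-01, -4.72724053e-04],
       [ 3.97512287e-01, -9.17595375e-01,  1.64577094e-03],
       [ 2.20444404e-04, -1.69806781e-03, -9.99998534e-01]]), 'wrist_force': array([0.18752635, 0.63129411, 1.15543241]), 'moment': array([-0.02552359, -0.01243906,  0.00099663]), 'gripper_width': 0.08712982123678976}
```

View pics/s1.png

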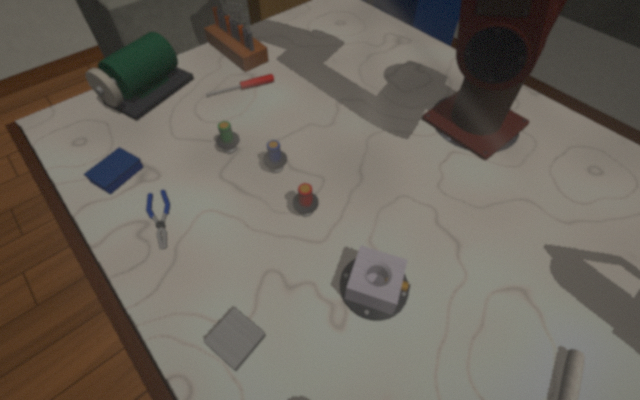

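View pics/t1.png

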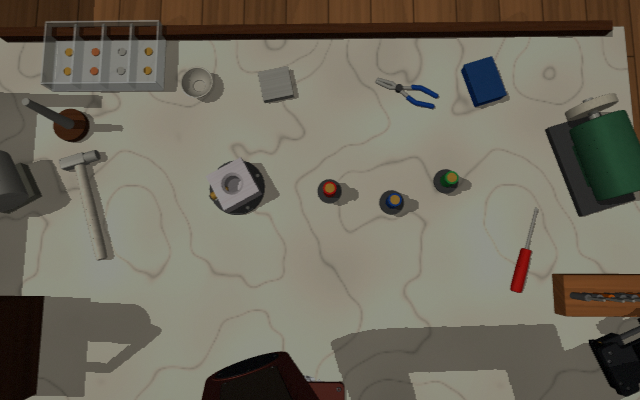

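Top view: red cartridge cap at about (330,188), blue (393,201), green (449,180), holder bore (233,184) with the brass plug at about (212,197). The scene view agrees: red (305,190), holder (377,272). Next I'll enlarge both and measure.

```bash
python3 - <<'E'
from h import *
t=cv2.imread('pics/t1.png');s=cv2.imread('pics/s1.png')
a=cv2.resize(t[145:235,190:360],None,fx=4.7,fy=4.7,interpolation=cv2.INTER_CUBIC)[:,:799]
cv2.convertScaleAbs(a,a,1.5)
cv2.imwrite('pics/tc.png',a)
# brass disc blobs
for n,im,boxes in(('top',t,[(315,175,345,205),(380,190,405,212),(437,168,465,192)]),('scene',s,[(290,178,320,215),(262,138,290,170),(215,118,242,150)])):
    for x0,y0,x1,y1 in boxes:
        c=im[y0:y1,x0:x1]; h=cv2.cvtColor(c,cv2.COLOR_BGR2HSV)
        m=((h[...,0]>9)&(h[...,0]<30)&(h[...,1]>110)&(h[...,2]>100)).astype(np.uint8)
        yy,xx=np.nonzero(m); 
        if len(xx): u,v=xx.mean()+x0,yy.mean()+y0; print(n,len(xx),u,v,onz(n,u,v,.082).round(4))
E
```

```text
top 73 329.36986301369865 187.53424657534248 [ 0.5329 -0.0701  0.082 ]
top 62 394.64516129032256 199.16129032258064 [ 0.5069 -0.212   0.082 ]
top 64 451.765625 177.046875 [ 0.5554 -0.3372  0.082 ]
scene 69 304.5507246376812 188.04347826086956 [ 0.5334 -0.0684  0.082 ]
scene 13 273.0 143.84615384615384 [ 0.5066 -0.2103  0.082 ]
scene 26 223.3846153846154 124.76923076923077 [ 0.5566 -0.3347  0.082 ]
```

View pics/tc.png

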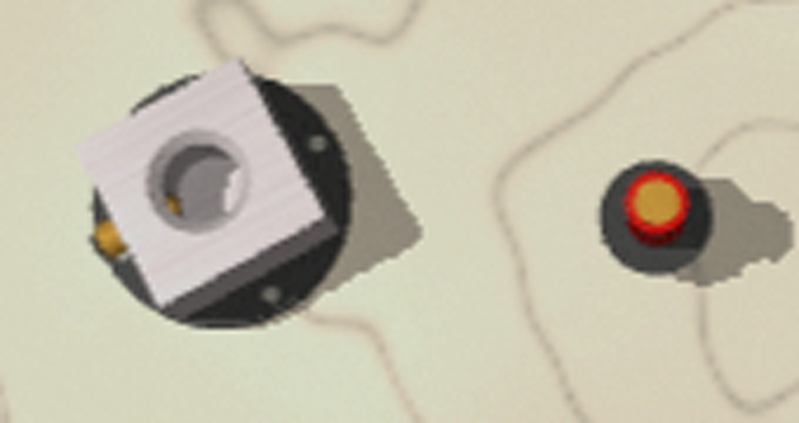

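```bash
python3 - <<'E'
from h import *
for n,f,(x0,y0,x1,y1) in(('top','t1',(205,150,270,220)),('scene','s1',(335,240,420,320))):
    c=cv2.imread(f'pics/{f}.png')[y0:y1,x0:x1]; h=cv2.cvtColor(c,cv2.COLOR_BGR2HSV).astype(int)
    m=((h[...,1]<24)&(h[...,2]>120)).astype(np.uint8)
    m=cv2.morphologyEx(m,cv2.MORPH_OPEN,np.ones((3,3)))
    cs,_=cv2.findContours(m,cv2.RETR_CCOMP,cv2.CHAIN_APPROX_NONE); k=max(cs,key=cv2.contourArea).reshape(-1,2)
    P=np.array([onz(n,u+x0,v+y0,.06)[:2] for u,v in k],np.float32)
    (ce,sz,an)=cv2.minAreaRect(P); print(n,len(k),np.round(ce,4),np.round(sz,4),an, h[..., :][35,20])
    cv2.imwrite(f'pics/m_{n}.png',m*255)
for p in [(198,182),(200.7,182.5)]: print(onz('top',190+p[0]/4.7-.4,145+p[1]/4.7-.4,.06))
E
```

```text
top 135 [0.5473 0.1511] [0.0903 0.0915] 29.626113891601562 [15 10 50]
scene 374 [0.5429 0.1645] [0.1493 0.1218] 39.71488571166992 [169  16 130]
[0.5467366  0.15024576 0.06      ]
[0.54648904 0.1489344  0.06      ]
```

>>> carry_out(commands=[3.3, -2.5, 0, 0, 1, 6.6, -5, 0, 0, 1, 9.9, -7.5, 0, 0, 1, 13.2, -10, 0, 0, 1, 16.5, -12.5, 0, 0, 1, 19.8, -15, 0, 0, 1, 23.1, -17.5, 0, 0, 1, 26.4, -20, 0, 0, 1, 29.7, -22.5, 0, 0, 1, 33, -25, 0, 0, 1, 36.3, -27.5, 0, 0, 1, 39.6, -30, 0, 0, 1])

```text
clock: 1.1
ee_pos: [0.4929, -0.1387, 0.2224]
tool_rot: [[0.918, 0.397, -0.0], [0.397, -0.918, 0.0], [-0.0, -0.0, -1.0]]
wrist_force: [0.8, 0.2, -0.3]
gripper_width: 0.0865
```

>>> carry_out(commands=[3.3, -2.5, 0, 0, 1, 6.6, -4.9, 0, 0, 1, 6.6, -4.9, 4, 0, 1, 6.6, -4.9, 8, 0, 1, 6.6, -4.9, 12, 0, 1, 6.6, -4.9, 15, 0, 1, 6.6, -4.9, 17, 0, 1, 6.6, -4.9, 17.7, 0, 1, 6.6, -4.9, 17.7, 0, 0.5], grip_force=30)

```text
clock: 1.85
ee_pos: [0.5316, -0.069, 0.0431]
tool_rot: [[0.918, 0.397, -0.005], [0.398, -0.918, 0.001], [-0.004, -0.003, -1.0]]
wrist_force: [-0.5, -0.4, 0.2]
gripper_width: 0.0847
```

>>> carry_out(commands=[0, 0, 0, 0, 0.2, 0, 0, 0, 0, 0.2, 0, 0, 0, 0, 0.2, 0, 0, 0, 0, 0.2, 0, 0, 0, 0, 0.2, 0, 0, 0, 0, 0.2])

```text
clock: 2.35
ee_pos: [0.5341, -0.0698, 0.0463]
tool_rot: [[0.918, 0.397, 0.001], [0.397, -0.918, -0.0], [0.001, 0.001, -1.0]]
wrist_force: [0.1, 0.1, 0.3]
gripper_width: 0.0482
```

>>> carry_out(commands=[0, 0, 0, 0, 0, 0, 0, 0, 0, 0, 0, 0, 0, 0, 0, 0, 0, 0, 0, 0, 0, 0, 0, 0, 0, 0, 0, 0, 0, 0])

```text
clock: 2.85
ee_pos: [0.5336, -0.0696, 0.0456]
tool_rot: [[0.918, 0.398, -0.0], [0.398, -0.918, 0.0], [-0.0, -0.0, -1.0]]
wrist_force: [-0.1, 1.0, 0.6]
gripper_width: 0.0292
```

```bash
python3 - <<'E'
from h import *
snap('scene','s2');o=get_obs();print(o['gripper_width'],o['ee_pos'],o['wrist_force'])
c=cv2.imread('pics/s2.png')[90:330,200:440];cv2.imwrite('pics/s2c.png',cv2.convertScaleAbs(cv2.resize(c,None,fx=2.5,fy=2.5,interpolation=2),None,1.5))
E
```

```text
0.029293922990758392 [ 0.53363519 -0.06958118  0.04557284] [-0.60023899  1.45550017  1.52384685]
```

View pics/s2c.png

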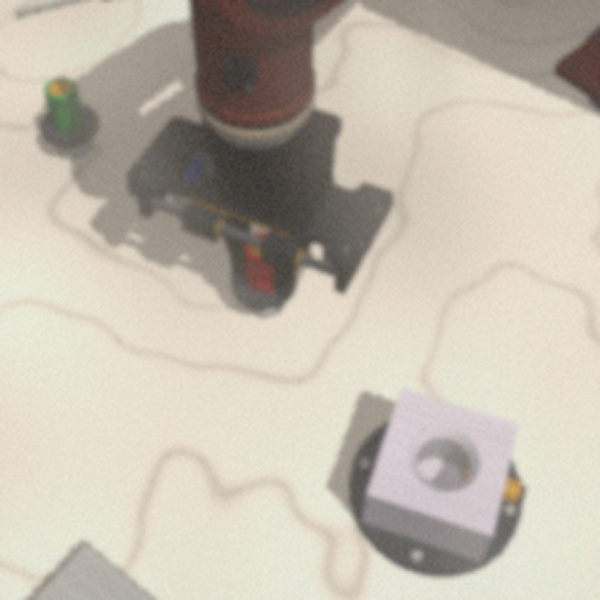

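Gripper holds the red handle (opening 29 mm); holder bore mouth is at crop (447,464), top-face corners visible.

```bash
python3 - <<'E'
from h import *
g=lambda x,y:onz('scene',200+x/2.5-.3,90+y/2.5-.3,.06)[:2]
C=[g(*p) for p in[(403,390),(517,425),(493,533),(366,496)]];print(np.round(C,4),np.mean(C,0),g(447,464))
E
```

```text
[[0.5306 0.093 ]
 [0.4879 0.1685]
 [0.5626 0.2117]
 [0.6097 0.1357]] [0.54771885 0.15223117] [0.54937019 0.15614308]
```

>>> carry_out(commands=[0, 0, -2, 0, 0, 0, 0, -5, 0, 0, 0, 0, -8, 0, 0, 0, 0, -10, 0, 0, 1.4, -2.8, -10, 0, 0, 2.8, -5.6, -10, 0, 0, 4.3, -8.4, -10, 0, 0, 5.7, -11.2, -10, 0, 0, 7.1, -14, -10, 0, 0, 8.5, -16.8, -10, 0, 0, 9.5, -18.7, -10, 0, 0, 10, -19.6, -10, 0, 0])

```text
clock: 3.9
ee_pos: [0.5468, 0.1528, 0.1448]
tool_rot: [[0.917, 0.4, -0.001], [0.4, -0.917, 0.001], [-0.001, -0.001, -1.0]]
wrist_force: [-0.1, -0.6, -2.2]
gripper_width: 0.0295
```

>>> carry_out(commands=[0, 0, 1, 0, 0, 0, 0, 2, 0, 0, 0, 0, 2.5, 0, 0, 0, 0, 2.5, 0, 0, 0, 0, 2.5, 0, 0])

```text
clock: 4.32
ee_pos: [0.5468, 0.1486, 0.1193]
tool_rot: [[0.918, 0.396, -0.002], [0.396, -0.918, -0.001], [-0.002, -0.0, -1.0]]
wrist_force: [0.4, 0.8, -2.4]
gripper_width: 0.029
```

```bash
python3 - <<'E'
from h import *
a=snap('scene','s3');b=snap('top','t3');o=get_obs();print(o['gripper_width'],o['ee_pos'],o['wrist_force'])
R=lambda c:cv2.convertScaleAbs(cv2.resize(c[:,:,::-1],None,fx=4,fy=4,interpolation=2),None,1.5)
cv2.imwrite('pics/c3.png',R(a[200:340,300:450]))
E
```

```text
0.029313467539154904 [0.54776044 0.14911447 0.12065258] [ 0.88813507 -0.2802751  -1.00646249]
```

View pics/c3.png

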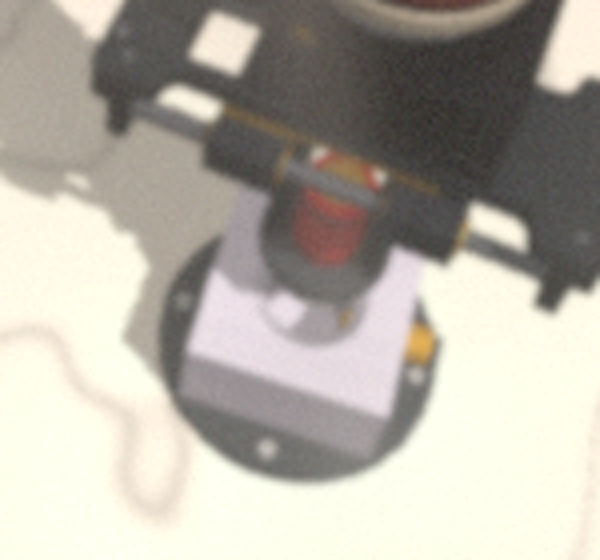

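Scene view: the flange spans about x 262–388 in the crop, just behind the bore mouth (about x 262–365, bottom 345), with the gripper intact. I'll overlay the predicted circles to check alignment.

```bash
python3 - <<'E'
from h import *
def ov(f,out,circs,x0,y0,w,h,s):
    im=cv2.convertScaleAbs(cv2.resize(cv2.imread(f)[y0:y0+h,x0:x0+w],None,fx=s,fy=s,interpolation=2),None,1.4)
    for (x,y,z,r,col) in circs:
        P=[(proj('scene',[x+r*np.cos(a),y+r*np.sin(a),z])+.5-[x0,y0])*s for a in np.linspace(0,6.29,60)]
        cv2.polylines(im,[np.int32(np.array(P)*16)],True,col,1,cv2.LINE_AA,4)
    return im
z=.1202-.0456
hx,hy=.547,.151
b=np.radians(30);
A=ov('pics/s3.png','',[(.5475,.1490,z+.037,.028,(0,255,0)),(.5475,.149,z+.032,.028,(0,255,0)),(hx,hy,.06,.0255,(255,0,0)),(hx,hy,.06,.0636,(255,0,255))],330,225,90,90,6)
cv2.imwrite('pics/ov.png',A)
E
```

```text
(no output)
```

View pics/ov.png

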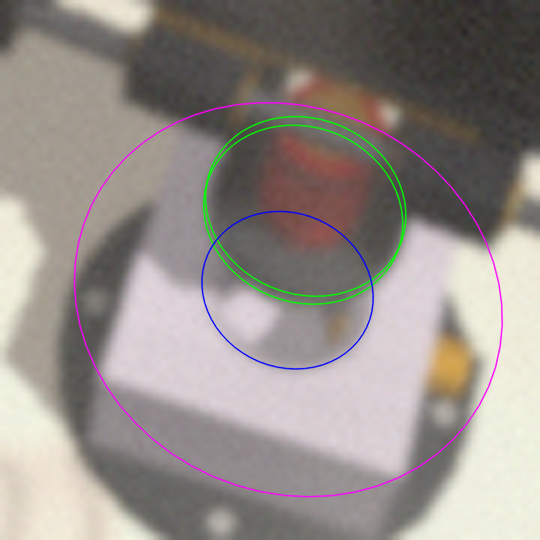

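>>> carry_out(commands=[0, -0.15, 0, 0, 0, 0, -0.15, 0.4, 0, 0, 0, -0.15, 0.8, 0, 0, 0, -0.15, 1.2, 0, 0, 0, -0.15, 1.6, 0, 0, 0, -0.15, 1.9, 0, 0, 0, -0.15, 2.1, 0, 0, 0, -0.15, 2.1, 0, 0])

```text
clock: 5.08
ee_pos: [0.5466, 0.1513, 0.0988]
tool_rot: [[0.918, 0.398, -0.001], [0.398, -0.918, -0.0], [-0.001, -0.0, -1.0]]
wrist_force: [0.3, -0.0, -3.2]
gripper_width: 0.0289
```

```bash
python3 - <<'E'
from h import *
snap('scene','s4')
o=get_obs();print(o['gripper_width'],o['ee_pos'],o['wrist_force'],o['moment'])
E
```

```text
0.029115436438554732 [0.54672126 0.15135856 0.09919559] [-0.14970914  1.50043043 -2.50425167] [0.00700054 0.00937329 0.00516364]
```

>>> carry_out(commands=[0, 0, 0.2, 0, 0, 0, 0, 0.4, 0, 0, 0, 0, 0.6, 0, 0, 0, 0, 0.8, 0, 0, 0, 0, 1.0, 0, 0, 0, 0, 1.0, 0, 0])

```text
clock: 5.63
ee_pos: [0.5473, 0.151, 0.0897]
tool_rot: [[0.918, 0.398, 0.001], [0.398, -0.918, -0.001], [0.0, 0.001, -1.0]]
wrist_force: [1.7, -1.9, -1.5]
gripper_width: 0.0293
```

```bash
python3 - <<'E'
from h import *
s=snap('scene','s5')
o=get_obs();print(o['gripper_width'],o['ee_pos'],o['wrist_force'],o['moment'])
E
```

```text
0.029367817292449905 [0.54730163 0.15093858 0.08973088] [ 1.65332604 -2.42351226 -0.1796413 ] [-0.45455415 -0.22245906  0.03920858]
```

>>> carry_out(commands=[0, 0, 0.1, 0, 0, 0, 0, 0.2, 0, 0, 0, 0, 0.3, 0, 0, 0, 0, 0.4, 0, 0, 0, 0, 0.4, 0, 0])

```text
clock: 6.1
ee_pos: [0.5489, 0.1505, 0.0877]
tool_rot: [[0.918, 0.398, 0.004], [0.398, -0.918, -0.001], [0.003, 0.003, -1.0]]
wrist_force: [0.6, -5.4, 7.6]
gripper_width: 0.0295
```

>>> carry_out(commands=[0, 0, 0.1, 0, 0, 0, 0, 0.2, 0, 0, 0, 0, 0.3, 0, 0, 0, 0, 0.4, 0, 0, 0, 0, 0.4, 0, 0])

```text
clock: 6.52
ee_pos: [0.5497, 0.1507, 0.0847]
tool_rot: [[0.918, 0.397, 0.006], [0.397, -0.918, -0.001], [0.005, 0.003, -1.0]]
wrist_force: [-0.5, -4.8, 12.3]
gripper_width: 0.0295
```

>>> carry_out(commands=[0, 0, 0.1, 0, 0, 0, 0, 0.2, 0, 0, 0, 0, 0.3, 0, 0, 0, 0, 0.3, 0, 0])

```text
clock: 6.85
ee_pos: [0.5494, 0.1504, 0.081]
tool_rot: [[0.918, 0.398, 0.005], [0.398, -0.918, -0.002], [0.004, 0.004, -1.0]]
wrist_force: [2.1, -6.1, 6.3]
gripper_width: 0.0289
```

```bash
python3 - <<'E'
from h import *
s=snap('scene','s6')
o=get_obs();print(o['gripper_width'],o['ee_pos'],o['wrist_force'],o['moment'])
cv2.imwrite('pics/c6.png',cv2.convertScaleAbs(cv2.resize(s[200:330,310:440,::-1],None,fx=4.5,fy=4.5,interpolation=2),None,1.5))
E
```

```text
0.029461013871900164 [0.54927959 0.15027053 0.08074418] [ 1.286415   -6.10215936  6.23601264] [-1.32996313 -0.40642812  0.00149436]
```

View pics/c6.png

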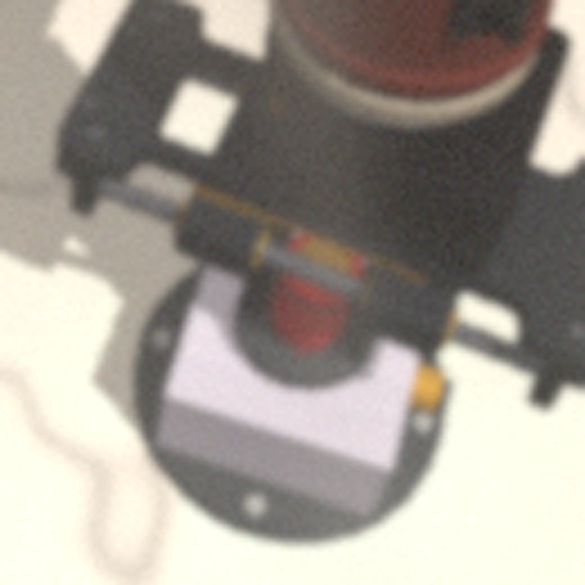

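Flange is now just above the block top and centred on it, bore hidden. Still about 7 mm to go; I'll ease on, yielding slightly sideways.

>>> carry_out(commands=[0, 0.1, 0.1, 0, 0, 0, 0.1, 0.2, 0, 0, 0, 0.1, 0.3, 0, 0, 0, 0.1, 0.4, 0, 0, 0, 0.1, 0.4, 0, 0])

```text
clock: 7.32
ee_pos: [0.5474, 0.1503, 0.0738]
tool_rot: [[0.918, 0.397, 0.0], [0.397, -0.918, -0.0], [0.0, 0.0, -1.0]]
wrist_force: [5.1, -3.0, -4.2]
gripper_width: 0.0292
```

>>> carry_out(commands=[0, 0, 0.1, 0, 0, 0, 0, 0.2, 0, 0, 0, 0, 0.3, 0, 0, 0, 0, 0.3, 0, 0])

```text
clock: 7.65
ee_pos: [0.5477, 0.1504, 0.0735]
tool_rot: [[0.918, 0.398, 0.0], [0.398, -0.918, -0.0], [0.0, 0.0, -1.0]]
wrist_force: [-3.0, -5.0, 13.3]
gripper_width: 0.0293
```

It stops solidly at z 0.0735, where 0.0736 was expected for home. I'll relieve the push, open the jaws and back off.

>>> carry_out(commands=[0, 0, -0.2, 0, 0, 0, 0, -0.2, 0, 0.2, 0, 0, -0.2, 0, 0.5, 0, 0, -0.2, 0, 0.8, 0, 0, -0.2, 0, 0.8, 0, 0, -0.2, 0, 0.8, 0, 0, -0.2, 0, 0.8, 0, 0, -0.2, 0, 0.8, 0, 0, -0.2, 0, 0.8, 0, 0, -0.2, 0, 0.8])

```text
clock: 8.48
ee_pos: [0.5472, 0.1506, 0.0735]
tool_rot: [[0.918, 0.398, -0.0], [0.398, -0.918, 0.0], [-0.0, -0.0, -1.0]]
wrist_force: [-1.5, -0.3, -0.4]
gripper_width: 0.0682
```

>>> carry_out(commands=[0, 0, 0, 0, 0.8, 0, 0, -1, 0, 0.8, 0, 0, -3, 0, 0.8, 0, 0, -6, 0, 0.8, 0, 0, -9, 0, 0.8, 0, 0, -12, 0, 0.8, -3, 0, -13, 0, 0.8, -7, 0, -13, 0, 0.8, -11, 0, -13, 0, 0.8, -14, 0, -13, 0, 0.8, -16, 0, -13, 0, 0.8, -16, 0, -13, 0, 0.8])

```text
clock: 9.48
ee_pos: [0.3978, 0.086, 0.204]
tool_rot: [[0.918, 0.397, -0.0], [0.397, -0.918, -0.0], [-0.0, 0.0, -1.0]]
wrist_force: [-0.0, -0.4, 0.0]
gripper_width: 0.0698
```

```bash
python3 - <<'E'
from h import *
s=snap('scene','s7');t=snap('top','t7')
o=get_obs();print(o['gripper_width'],o['ee_pos'],o['wrist_force'],o['clock'])
for n,im,boxes,z in(('top',t,[(225,170,250,195)],.11),('scene',s,[(360,225,395,262)],.11),('top',t,[(380,190,405,212),(437,168,465,192)],.082)):
    for x0,y0,x1,y1 in boxes:
        h=cv2.cvtColor(np.ascontiguousarray(im[y0:y1,x0:x1]),cv2.COLOR_RGB2HSV)
        yy,xx=np.nonzero((h[...,0]>9)&(h[...,0]<30)&(h[...,1]>110)&(h[...,2]>100))
        if len(xx): u,v=xx.mean()+x0,yy.mean()+y0; print(n,len(xx),u,v,onz(n,u,v,z).round(4))
c=np.hstack([cv2.resize(s[90:330,200:440],(400,400)),cv2.resize(t[145:235,190:280],(400,400))])
cv2.imwrite('pics/c7.png',cv2.convertScaleAbs(c[:,:,::-1],None,1.5))
E
```

```text
0.06988533617029616 [0.40088453 0.08678125 0.20469116] [-0.11501447 -0.26061019  0.66608997] 9.5833
top 57 227.71929824561403 179.0 [0.5474 0.1478 0.11  ]
scene 78 381.21794871794873 258.1923076923077 [0.5453 0.1493 0.11  ]
top 61 394.57377049180326 199.18032786885246 [ 0.5068 -0.2118  0.082 ]
top 66 451.6212121212121 177.03030303030303 [ 0.5554 -0.3369  0.082 ]
```

View pics/c7.png

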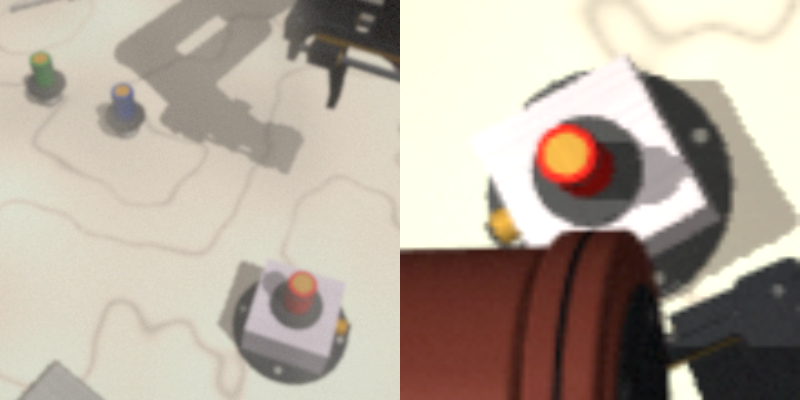

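The red cartridge sits upright with its flange flat on the block (left panel, 298,305; right, 588,170). The brass plug is visible beside it, blue and green have not moved, and the gripper is clear.

```bash
python3 -c "from plant import *; print(hand_in())"
```

```text
the job is handed in; nothing more can be done
None
```

The red cartridge is in the holder. I eased it down in small steps until it clicked past the sprung ball, then let go, moved the arm clear and handed in at about 9.6 s.

- **Seating:** the push met a solid stop at TCP z 0.0735 m, against 0.0736 m expected for fully home. The flange sits flat on the block in both camera views. The highest wrist force reported after any step was about 13 N.
- **Blue and green cartridges:** their measured positions changed by less than 0.5 mm, so they are where they started.
- **Disagreements:**
  - The two cameras differed by about 2 mm on where the cartridge sits, which is what the calibration allows.
  - My automatic outline of the holder in the scene picture failed, so I picked its corners by eye instead.

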